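# Start the hand nut on the cheese press

## Robot

A 6-joint arm with a two-finger parallel gripper is mounted at the origin on a cart in front of the work surface, level with it; the furniture and walls round the work are solid. World frame = base frame: x ahead of the robot, y to its left, z up, the work surface at z = 0. Lengths are in m, angles in rad, forces in N, time in s.
With the tool pointing down it reaches from about 0.275 to 1 m from the base axis. Payload 8.4 kg.
Tool frame: the origin (TCP) lies at the very end of the fingers, on their centre line; the grasp point (between the pads) lies 19 mm behind it; z points along the fingers, y is the line along which they close (so a half turn about z gives the same grasp; the last joint's range is limited). The gripper opens to 85 mm and grips with 20 to 120 N. Pads are 22 mm wide; open, the fingers measure 114 mm over their backs; the gripper's body (76 mm by 85 mm) begins 54 mm behind the grasp point. The pads swing forward as they close: fully open they stand 13 mm farther back than shut.
Start: joints at [1.229, 0.353, 1.633, -0, 1.155, -0.002], TCP at [0.208, 0.589, 0.231] pointing down, gripper open.
Joint ranges: [-2.63, 2.63], [-0.92, 2.1], [0.06, 2.66], [-1.3, 4.44], [0, 2.69], [-3.02, 3.02]. Speed limits (rad/s): [2.22, 2.22, 2.79, 3.14, 3.14, 3.14].

## Interface

Orientations are given as a unit quaternion [w, x, y, z].
In Python, from rig import observe, read_camera, sign_off gives the robot as it stands.
- The arm moves only by the tool jog_arm, never from a script. Its argument "deltas" is a list of rows, each a list of 7 numbers: the turn, a rotation vector about the tool's x, y, z in degrees, then the shift along the tool's x, y, z in m, then the opening in per cent of the stroke, from 0 (shut) to 100 (fully open). A call has exactly 10 rows; each row shifts and turns the commanded pose from where the row before left it, along the tool's axes as they then stand; what a row does not reach is not made up. A row lasts 1/12 s, in which the tool goes at most 41.7 mm and 7.16 degrees, less where a joint would pass 70% of its speed; a pose out of reach is approached as far as the arm can. A call with a gripper value outside its range is refused whole. The fingers move at their own pace and stop on an object; "grip_force" is the grip in N (left out, the last holds). Time passes only in rows, so rows that do not move let the fingers close, or fill a call up. It gives the time, the measured TCP pose, the force, the opening and the grip force at its end, in the units of the state.
- observe(): the state, without advancing time (a new reading comes with each control period).
- read_camera(name): name is "scene" or "side" or "wrist"; returns a dict with "img" (480x640x3 uint8, blue, green, red), "camera_matrix" (3x3 intrinsics, pixels), "D" ([k1, k2, p1, p2, k3] as OpenCV has them; the pictures are not rectified), "eye" and "rotation" of the camera in the world; the wrist camera has in their place "hand_eye" (4x4, takes a point from camera to tool coordinates, whose origin is the TCP and whose axes are the flange's). Camera axes: x right, y down, z forward; pixel columns grow to the right and rows downward; lengths in m; the calibration is good to about 2 mm. A picture is of the moment at which its call begins: read the wrist's pose just before it. There is no depth.
- sign_off(): hands the job in; it is judged then, once.
The state is a dict: "time_s": time; "joints": joint angles; "joint_velocities": joint speeds; "joint_efforts": joint torques, N m; "eef_pos": TCP position; "tool_rot": TCP orientation; "contact_force": force on the tool from outside, world axes, zero at the start; "wrist_torque": the same for the moment, N m; "width": opening from 0.0 (shut) to 1.0 (fully open); "grip_force": force on a finger pad.
Only numpy, scipy, OpenCV 4.12 (cv2) and the standard library are available. Lean on these libraries where they do the work, as an engineer would, in place of code of your own. Each camera call takes 0.05 s, during which the arm holds its last target. There are 200 camera calls.

## Task

Start the loose hex nut on the bare stud of the cheese press: set it level over the stud, and where its pins land on the blunt thread starts, back it off (counter-clockwise from above) until they drop in. Then wind it on clockwise by about a sixth of a turn so that the thread holds it, let go, and leave the honey jar, cup and timer where they are.

Things in the scene. Friction and masses are not known exactly. Their poses are not given: they have to be found in the camera images.
- nut_centre (a point): Centre (half-way up, on the axis) of the loose aluminium hex nut lying on the worktop: 58 mm across flats, 36 mm high, open bore 46 mm, 105 to 210 g, both ends alike. z: bore axis (up); x: square to one pair of flats (the others at 60 and 120 degrees). Four stub pins 5 mm thick point inward along +x, +y, -x, -y at this height, ends 15.5 mm from the axis.
- stud_top (a point): On the axis of the fixed bare steel stud of the press (its other stud, 150 mm along this +y, already has a nut), at the flat tops of its 4 thread starts, 124 mm above the worktop; z up. A 28 mm core rises 12 mm above, tapering to 18 mm. The starts are 42 mm in diameter. Pins on the flats: nut centre 2.5 mm above this point; when dropped in: 4 to 8 mm below it.
- gap (a point): Mid-gap at the rim of the stud's top: the gaps between the thread starts are 40 degrees wide, centred on the +x, +y, -x, -y axes of this frame (z up; the same axes as stud_top, 21 mm from it along +x). Each flat (50 degrees) has a rib 4 mm high at its clockwise end, which blocks the pins that way: turn them counter-clockwise into a gap, whose far wall stops them.
- plate_top (a point): On the stud's axis at the top of the wooden pressing plate, 32 mm below stud_top (plate 90 x 240 mm, from 45 mm beyond the stud to 195 mm along +y). From the gaps a right-hand thread leads clockwise and down, 10 mm per quarter turn with 2 mm of play up and down, until after about a sixth to a fifth of a turn the nut lies on this plate.
- honey_c (a point): Middle of the glass honey jar (71 mm diameter, 110 mm high, 55 mm up); a bystander, not to be moved.
- cup: Espresso cup with a handle (60 x 84 x 49 mm), origin under its middle; a bystander.
- timer: Wind-up kitchen timer (61 mm diameter, 51 mm high), origin under its middle; a bystander.

How it is judged:
By the outcome, as a careful person would: the job done as asked, in the order asked, and still so for the second after the job is handed in, with the robot touching nothing.
It also fails if it takes over 51 s, if anything falls off the work surface, if the arm or the gripper's body presses on something with over 40 N, if the wrist force passes 120 N, or if a joint passes its speed limit or range.

## Working session

There is one attempt and no reset: what is moved stays moved. The work goes in short steps, Python scripts to look and compute and a tool call to move; the robot and the scene stay as the last step left them, time stands still between calls to the robot, and variables do not carry over. Pictures are saved under pics/ and viewed, at most 10 in all, crops included, and the job is handed in when it is done.

Besides the shell and the picture viewer there is one more tool, called after "Request:" as name(argument=value, ...) on one line, values as JSON. jog_arm: Moves the arm, as the interface text tells. Its arguments: {"type":"object","properties":{"deltas":{"type":"array"},"grip_force":{"type":"number"}},"required":["deltas"]}

```bash
mkdir -p pics; python3 - <<'E'
from rig import *
import cv2,numpy as np
s=observe();print({k:np.round(v,3).tolist() for k,v in s.items()})
for n in ["scene","side","wrist"]:
    c=read_camera(n);cv2.imwrite(f"pics/{n}0.png",c["img"])
    print(n,{k:np.round(v,4).tolist() for k,v in c.items() if k!="img"})
E
```

```text
{'time_s': 0.0, 'joints': [1.229, 0.354, 1.634, 0.0, 1.155, -0.002], 'joint_velocities': [-0.002, -0.001, 0.0, -0.001, -0.001, 0.0], 'joint_efforts': [-0.0, -60.526, -34.206, -0.0, 0.009, -0.0], 'eef_pos': [0.208, 0.589, 0.231], 'tool_rot': [-0.0, 0.169, 0.986, -0.001], 'contact_force': [-1.019, 0.658, -0.858], 'wrist_torque': [0.012, -0.038, 0.016], 'grip_force': 0.0, 'width': 0.995}
scene {'camera_matrix': [[546.9102, 0.0, 321.6513], [0.0, 546.9102, 241.0607], [0.0, 0.0, 1.0]], 'D': [-0.1395, 0.0, 0.0, 0.0, 0.0], 'eye': [-0.0518, -0.3387, 1.0126], 'rotation': [-0.3248, 0.8518, -0.386, 0.1411]}
side {'camera_matrix': [[523.8498, 0.0, 310.4734], [0.0, 523.8498, 235.4706], [0.0, 0.0, 1.0]], 'D': [-0.1213, 0.0, 0.0, 0.0, 0.0], 'eye': [0.5693, 1.2673, 0.6222], 'rotation': [-0.0084, 0.0153, 0.8464, -0.5323]}
wrist {'camera_matrix': [[387.1766, 0.0, 319.5309], [0.0, 387.1766, 238.6145], [0.0, 0.0, 1.0]], 'D': [-0.0177, 0.0, 0.0, 0.0, 0.0], 'hand_eye': [[-0.0001, -0.9635, -0.2678, 0.066], [1.0, -0.0004, 0.0011, -0.0], [-0.0012, -0.2678, 0.9635, -0.1426], [0.0, 0.0, 0.0, 1.0]]}
```

View pics/scene0.png

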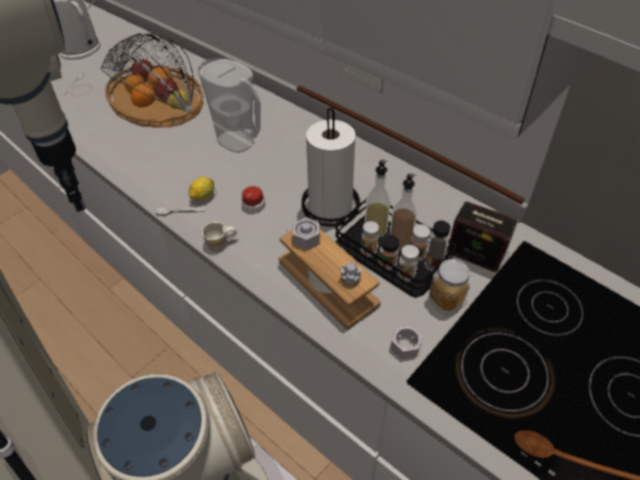

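View pics/side0.png

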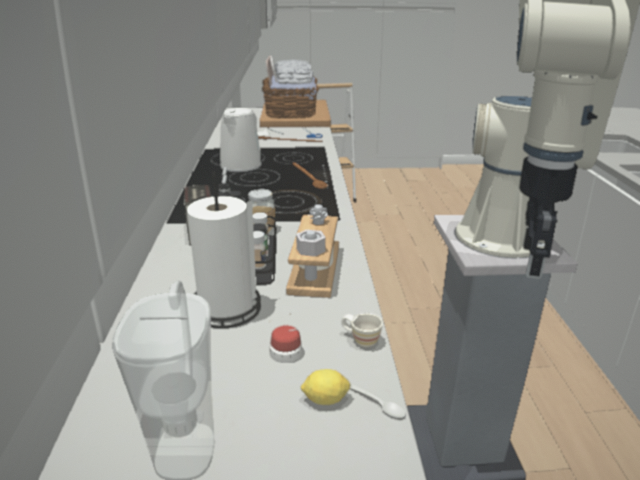

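View pics/wrist0.png

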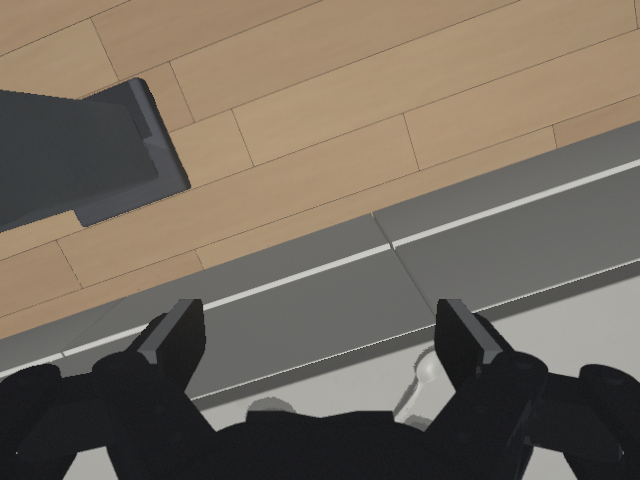

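Scene: loose nut at (406,342), bare stud top around (349,270), nutted stud (306,230), honey (450,285), cup (214,235), timer (253,197). Side: bare stud at (319,212), nutted stud (311,240). In the wrist view nothing relevant is in sight.

```bash
cat > h.py <<'E'
from rig import *
import cv2,numpy as np
from scipy.spatial.transform import Rotation as R
def rq(q): return R.from_quat([q[1],q[2],q[3],q[0]]).as_matrix()
def cam(n):
    s=observe(); c=read_camera(n)
    if n=="wrist":
        T=np.eye(4);T[:3,:3]=rq(s["tool_rot"]);T[:3,3]=s["eef_pos"];c["T"]=T@np.array(c["hand_eye"])
    else:
        T=np.eye(4);T[:3,:3]=rq(c["rotation"]);T[:3,3]=c["eye"];c["T"]=T
    return c
def ray(c,uv):
    p=cv2.undistortPoints(np.array([[uv]],float),np.array(c["camera_matrix"]),np.array(c["D"])).ravel()
    d=c["T"][:3,:3]@np.r_[p,1]; return c["T"][:3,3],d/np.linalg.norm(d)
def onz(c,uv,z):
    o,d=ray(c,uv); return o+d*(z-o[2])/d[2]
def tri(obs):
    A=0;b=0
    for c,uv in obs:
        o,d=ray(c,uv);P=np.eye(3)-np.outer(d,d);A=A+P;b=b+P@o
    return np.linalg.solve(A,b)
def proj(c,X):
    Ti=np.linalg.inv(c["T"]);r,_=cv2.Rodrigues(Ti[:3,:3])
    return cv2.projectPoints(np.array(X,float).reshape(-1,3),r,Ti[:3,3],np.array(c["camera_matrix"]),np.array(c["D"]))[0].reshape(-1,2)
E
python3 - <<'E'
from h import *
a=cam("scene");b=cam("side")
print("stud",tri([(a,(350,266)),(b,(319,208))]),"nut2",tri([(a,(306,228)),(b,(311,235))]))
print("nut",onz(a,(406,342),.018),"honey",onz(a,(450,285),.055),"cup",onz(a,(216,236),.02),"timer",onz(a,(253,197),.025))
i=cv2.resize(a["img"][200:380,270:510],None,fx=3.3,fy=3.3,interpolation=2)
j=cv2.resize(b["img"][190:310,270:370],None,fx=4.5,fy=4.5,interpolation=2)
cv2.imwrite("pics/s1.png",i)
E
```

```text
stud [0.51017023 0.09371703 0.13252443] nut2 [0.53363535 0.23739449 0.12842761]
nut [ 0.50445174 -0.06949015  0.018     ] honey [ 0.66413224 -0.06844266  0.055     ] cup [0.44092897 0.4577425  0.02      ] timer [0.59327856 0.48415184 0.025     ]
```

View pics/s1.png

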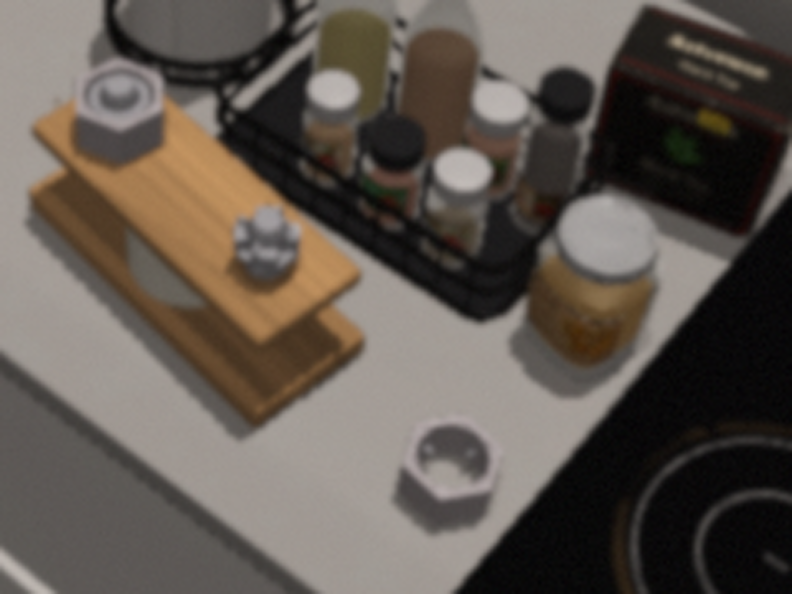

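Request:
jog_arm(deltas=[[0,0,-6.5,0,0,-0.016,100],[0,0,-6.5,0,0,-0.016,100],[0,0,-6.5,0,0,-0.016,100],[0,0,0,-0.0184,-0.034,0,100],[0,0,0,-0.0184,-0.034,0,100],[0,0,0,-0.0184,-0.034,0,100],[0,0,0,-0.0184,-0.034,0,100],[0,0,0,-0.0184,-0.034,0,100],[0,0,0,-0.0184,-0.034,0,100],[0,0,0,-0.0184,-0.034,0,100]])

```text
time_s: 1.08
eef_pos: [0.3376, 0.3496, 0.2794]
tool_rot: [0.0, -0.0, 1.0, 0.0]
contact_force: [0.9, 0.5, -1.4]
width: 1.002
grip_force: 0.0
```

Request:
jog_arm(deltas=[[0,0,0,-0.0184,-0.034,0,100],[0,0,0,-0.0184,-0.034,0,100],[0,0,0,-0.0184,-0.034,0,100],[0,0,0,-0.0184,-0.034,0,100],[0,0,0,-0.0184,-0.034,0,100],[0,0,0,-0.0184,-0.034,0,100],[0,0,0,-0.0184,-0.034,0,100],[0,0,0,-0.0184,-0.034,0,100],[0,0,0,-0.0184,-0.034,0,100],[0,0,0,-0.0184,-0.034,0,100]])

```text
time_s: 1.92
eef_pos: [0.522, 0.0095, 0.2794]
tool_rot: [0.0, -0.0, 1.0, 0.0]
contact_force: [0.1, 1.2, 0.6]
width: 1.004
grip_force: 0.0
```

```bash
python3 - <<'E'
from h import *
import pickle
s=observe();print(s["time_s"],s["eef_pos"],s["tool_rot"],s["contact_force"])
c=cam("wrist");pickle.dump(c,open("w1.pkl","wb"))
print(proj(c,[[.504,-.069,.018],[.510,.094,.132],[.51,.094,.124]]))
cv2.imwrite("pics/w1.png",c["img"])
E
```

```text
1.9167 [0.52197537 0.00946817 0.27942279] [ 1.99540893e-04 -1.78609399e-04  9.99999964e-01  2.68924266e-05] [0.14996655 1.20757248 0.59874976]
[[244.1941266  178.9424853 ]
 [431.06244487 204.90706801]
 [428.20889224 203.01304735]]
```

View pics/w1.png

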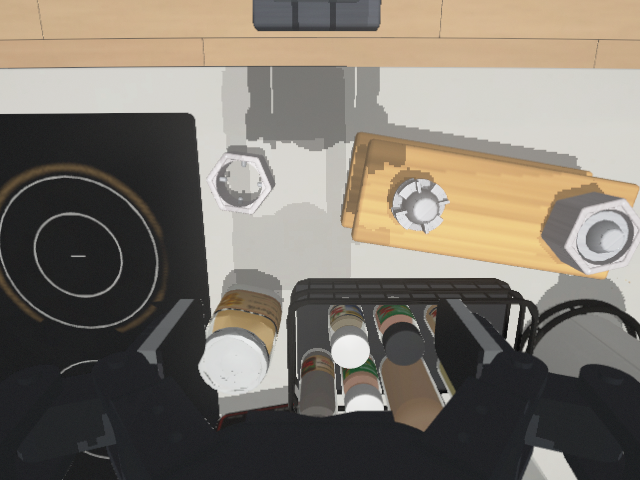

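Wrist: nut hex centred about (240,182), stud core top about (426,208), honey jar (240,345), spice rack below the press. Now a nearer view over the nut.

Request:
jog_arm(deltas=[[0,0,0,0.004,-0.02,0.0325,100],[0,0,0,0.004,-0.02,0.0325,100],[0,0,0,0.004,-0.02,0.0325,100],[0,0,0,0.004,-0.02,0.0325,100],[0,0,0,0,0,0,100],[0,0,0,0,0,0,100],[0,0,0,0,0,0,100],[0,0,0,0,0,0,100],[0,0,0,0,0,0,100],[0,0,0,0,0,0,100]])

```text
time_s: 2.8
eef_pos: [0.5065, -0.068, 0.1505]
tool_rot: [0.001, -0.001, 1.0, -0.0]
contact_force: [-0.4, -0.2, 1.1]
width: 0.996
grip_force: 0.0
```

```bash
python3 - <<'E'
from h import *
import pickle
s=observe();print(s["time_s"],s["eef_pos"],s["tool_rot"],s["contact_force"])
c=cam("wrist");pickle.dump(c,open("w2.pkl","wb"))
w=pickle.load(open("w1.pkl","rb"))
a=cv2.resize(c["img"][120:320,220:420],None,fx=2,fy=2,interpolation=2)
b=cv2.resize(w["img"][160:260,380:480],None,fx=4,fy=4,interpolation=2)
cv2.imwrite("pics/w2.png",np.hstack([a,b]))
E
```

```text
2.8 [ 0.50645649 -0.06804579  0.15053162] [ 1.18363958e-03 -7.38641876e-04  9.99999019e-01 -1.27362137e-04] [-0.40785795 -0.19217164  1.13327167]
```

View pics/w2.png

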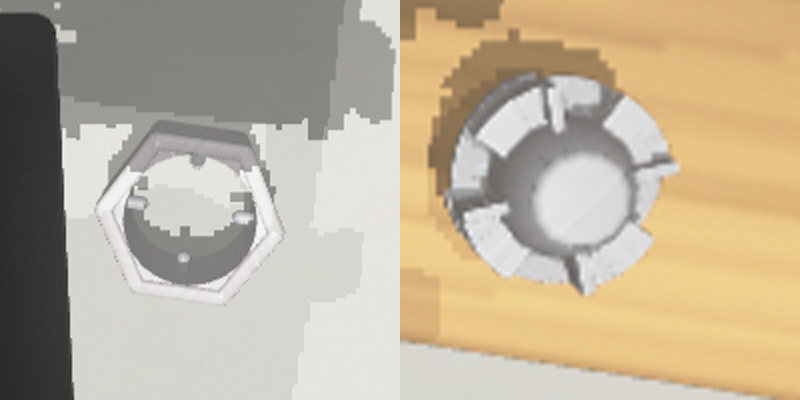

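Left crop: nut top face centre ≈ (315.3,228) full image, pins centre ≈ (315,224.5), pin axes turned about 8° (nut x yaw ≈ −8°). Right crop: stud core top ≈ (425.8,210), rim centre ≈ (420.5,205.5), gaps also turned ≈ −10°.

```bash
python3 - <<'E'
from h import *
import pickle
a=pickle.load(open("w1.pkl","rb"));b=pickle.load(open("w2.pkl","rb"))
print("tri top",tri([(a,(240,182)),(b,(315.3,228))]))
print("top",onz(b,(315.3,228),.036),"pins",onz(b,(315,224.5),.018))
f=lambda u,v,z:onz(b,(220+u/2,120+v/2),z)[:2]
P=[f(*p,.018) for p in[(137,202),(243,216),(197,160),(183,258)]]
print("pins yaw",[np.degrees(np.arctan2(*(q-p)[::-1])) for p,q in((P[0],P[1]),(P[2],P[3]))],[np.linalg.norm(q-p) for p,q in((P[0],P[1]),(P[2],P[3]))])
V=[f(*p,.036) for p in[(96,208),(157,122),(252,137),(283,233),(224,304),(132,292)]]
print("hex",np.mean(V,0),[round(np.degrees(np.arctan2(*(V[i]-V[i-1])[::-1])),1) for i in range(6)],[np.linalg.norm(V[i]-V[i-1]).round(4) for i in range(6)])
print("stud core",onz(a,(425.8,210),.136),"rim",onz(a,(420.5,205.5),.124))
s=cam("scene");print("stud tri",tri([(a,(425.8,210)),(s,(270+267/3.3,200+214/3.3))]))
print(observe()["joints"])
E
```

```text
tri top [ 0.50585229 -0.07121456  0.030125  ]
top [ 0.50460812 -0.0712963   0.036     ] pins [ 0.50650265 -0.07169418  0.018     ]
pins yaw [np.float64(82.33082984138018), np.float64(-8.008091863291089)] [np.float64(0.03903929821433233), np.float64(0.03716797407967298)]
hex [ 0.50521542 -0.07129227] [np.float64(-159.1), np.float64(144.1), np.float64(81.1), np.float64(18.9), np.float64(-37.6), np.float64(-97.8)] [np.float64(0.0325), np.float64(0.0361), np.float64(0.0319), np.float64(0.035), np.float64(0.0329), np.float64(0.0327)]
stud core [0.51314091 0.08915189 0.136     ] rim [0.51197364 0.08810481 0.124     ]
stud tri [0.51199968 0.08969375 0.13888246]
[-1.36870741e-01  2.74877417e-01  1.95231580e+00  4.14791959e-05
  9.12952123e-01 -1.70897208e+00]
```

Request:
jog_arm(deltas=[[0,0,-5.5,0,0,0.02,100],[0,0,-5.5,0,0,0.02,100],[0,0,-5.5,0,0,0.02,100],[0,0,-5.5,0,0,0.02,100],[0,0,0,0.0005,-0.0007,0.017,100],[0,0,0,0.0006,-0.0007,0.017,100],[0,0,0,0.0006,-0.0007,0.017,100],[0,0,0,0.0005,-0.0006,0.0165,100],[0,0,0,0,0,0,100],[0,0,0,0,0,0,100]])

```text
time_s: 3.73
eef_pos: [0.5041, -0.0717, 0.0016]
tool_rot: [-0.001, -0.191, 0.982, 0.0]
contact_force: [-0.5, 0.2, -0.3]
width: 0.997
grip_force: 0.0
```

Request:
jog_arm(deltas=[[0,0,0,0,0,0,60],[0,0,0,0,0,0,60],[0,0,0,0,0,0,50],[0,0,0,0,0,0,50],[0,0,0,0,0,0,50],[0,0,0,0,0,0,50],[0,0,0,0,0,0,50],[0,0,0,0,0,0,50],[0,0,0,0,0,0,50],[0,0,0,0,0,0,50]], grip_force=50)

```text
time_s: 4.57
eef_pos: [0.5054, -0.072, 0.0031]
tool_rot: [0.001, -0.191, 0.982, -0.0]
contact_force: [-0.6, 0.1, 5.2]
width: 0.669
grip_force: 53.6
```

Request:
jog_arm(deltas=[[0,0,0,0,0,-0.02,50],[0,0,0,0,0,-0.034,50],[0,0,0,0,0,-0.034,50],[0,0,0,0,0,-0.034,50],[0,0,0,0,0,-0.034,50],[0,0,0,-0.01,0.008,-0.03,50],[0,0,0,-0.02,0.017,0,50],[0,0,0,-0.02,0.017,0,50],[0,0,0,-0.017,0.015,0,50],[0,0,0,0,0,0,50]])

```text
time_s: 5.4
eef_pos: [0.547, 0.009, 0.1891]
tool_rot: [0.002, -0.192, 0.981, 0.0]
contact_force: [-0.7, -0.3, -2.5]
width: 0.67
grip_force: 54.4
```

Request:
jog_arm(deltas=[[0,0,0,0,0,0,50],[0,0,0,0,0,0,50],[0,0,0,0,0,0,50],[0,0,0,0,0,0,50],[0,0,0,0,0,0,50],[0,0,0,0,0,0,50],[0,0,0,0,0,0,50],[0,0,0,0,0,0,50],[0,0,0,0,0,0,50],[0,0,0,0,0,0,50]])

```text
time_s: 6.23
eef_pos: [0.5452, 0.006, 0.1878]
tool_rot: [-0.0, -0.191, 0.982, 0.0]
contact_force: [0.1, 0.1, -1.1]
width: 0.672
grip_force: 54.5
```

```bash
python3 - <<'E'
from h import *
import pickle
s=observe();print(s["time_s"],s["eef_pos"],s["tool_rot"],s["contact_force"],s["width"])
c=cam("wrist");pickle.dump(c,open("w3.pkl","wb"))
cv2.imwrite("pics/w3.png",cv2.resize(c["img"][60:400,140:580],None,fx=1.75,fy=1.75,interpolation=2))
print(proj(c,[[.5125,.089,.136],[.5125,.089,.124]]))
E
```

```text
6.2333 [0.54516433 0.00604322 0.18777036] [-1.50621904e-05 -1.91046424e-01  9.81581002e-01  7.69748487e-06] [ 0.07976816  0.06377701 -1.06089288] 0.6722204162311614
[[488.92165587 262.37024338]
 [479.9414087  255.37974781]]
```

View pics/w3.png

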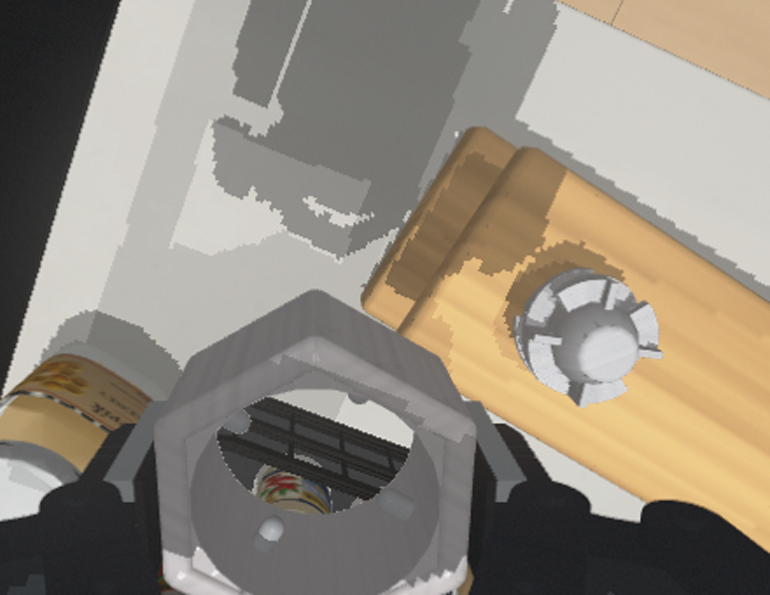

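Stud core top ≈ (486.9,260), rib centre ≈ (479.4,256.3) full image; the nut sits squarely in the grip with pin tips around (320.6,324).

```bash
python3 - <<'E'
from h import *
import pickle
a=pickle.load(open("w1.pkl","rb"));c=pickle.load(open("w3.pkl","rb"))
F=lambda u,v:(140+u/1.75,60+v/1.75)
print("core",onz(c,F(607,350),.136),"ribs",onz(c,F(594,343.5),.128),"tri",tri([(a,(425.8,210)),(c,F(607,350))]))
T=rq(observe()["tool_rot"]);e=np.array(observe()["eef_pos"])
P=[onz(c,F(*p),e[2]+.015) for p in [(238,420),(397,503),(358,397),(271,529)]]
print("pin centre tool",[T.T@((P[i]+P[i+1])/2-e) for i in(0,2)],[np.degrees(np.arctan2(*(P[i+1]-P[i])[1::-1])) for i in(0,2)],[np.linalg.norm(P[i+1]-P[i]) for i in (0,2)])
Q=[onz(c,F(*p),.128) for p in [(527,340),(658,352),(610,280),(582,403)]]
print("ribs yaw",[np.degrees(np.arctan2(*(Q[i+1]-Q[i])[1::-1])) for i in(0,2)],[np.linalg.norm(Q[i+1]-Q[i]) for i in (0,2)])
E
```

```text
core [0.51173915 0.0873303  0.136     ] ribs [0.5125178  0.08687591 0.128     ] tri [0.51326098 0.09027378 0.13118591]
pin centre tool [array([-1.45746102e-03, -5.58274905e-05, -1.50000145e-02]), array([-0.00207488, -0.00126357, -0.01500005])] [np.float64(81.98335148375233), np.float64(-8.710670142765897)] [np.float64(0.03832911011225895), np.float64(0.035531801560176816)]
ribs yaw [np.float64(106.55074180422216), np.float64(16.003323946757018)] [np.float64(0.04222638878521256), np.float64(0.040938068844411896)]
```

Request:
jog_arm(deltas=[[0,0,0,0.0003,0.02,0,50],[0,0,0,0.0003,0.03,0,50],[0,0,0,0.0003,0.025,0,50],[0,0,0,0,0.0132,0,50],[0,0,0,0,0,0.01,50],[0,0,0,0,0,0.016,50],[0,0,0,0,0,0.016,50],[0,0,0,0,0,0,50],[0,0,0,0,0,0,50],[0,0,0,0,0,0,50]])

```text
time_s: 7.12
eef_pos: [0.5118, 0.0871, 0.1461]
tool_rot: [0.0, -0.191, 0.982, -0.0]
contact_force: [-0.6, -0.5, -1.6]
width: 0.672
grip_force: 54.4
```

Request:
jog_arm(deltas=[[0,0,0,0,0,0,50],[0,0,0,0,0,0,50],[0,0,0,0,0,0,50],[0,0,0,0,0,0,50],[0,0,0,0,0,0,50],[0,0,0,0,0,0,50],[0,0,0,0,0,0,50],[0,0,0,0,0,0,50],[0,0,0,0,0,0,50],[0,0,0,0,0,0,50]])

```text
time_s: 7.95
eef_pos: [0.5112, 0.0875, 0.1458]
tool_rot: [-0.0, -0.191, 0.982, -0.0]
contact_force: [0.4, 0.1, -1.7]
width: 0.675
grip_force: 54.4
```

```bash
python3 - <<'E'
from h import *
import pickle
s=observe();print(s["time_s"],s["eef_pos"],s["tool_rot"],s["contact_force"],s["width"])
c=cam("wrist");pickle.dump(c,open("w4.pkl","wb"))
S=cam("scene")["img"];D=cam("side")["img"]
A=c["img"][220:440,200:440]
f=lambda i,x,y:cv2.resize(i[y-40:y+60,x-60:x+60],(330,275),interpolation=2)
cv2.imwrite("pics/w4.png",np.hstack([cv2.resize(A,(460,422)),np.vstack([f(S,350,266),f(D,319,208)])[:422]]))
E
```

```text
7.95 [0.51123298 0.08750192 0.14575037] [-2.00621944e-05 -1.91100023e-01  9.81570568e-01 -5.49311162e-08] [ 0.40284153  0.14174307 -1.68195598] 0.6751037140509708
```

View pics/w4.png

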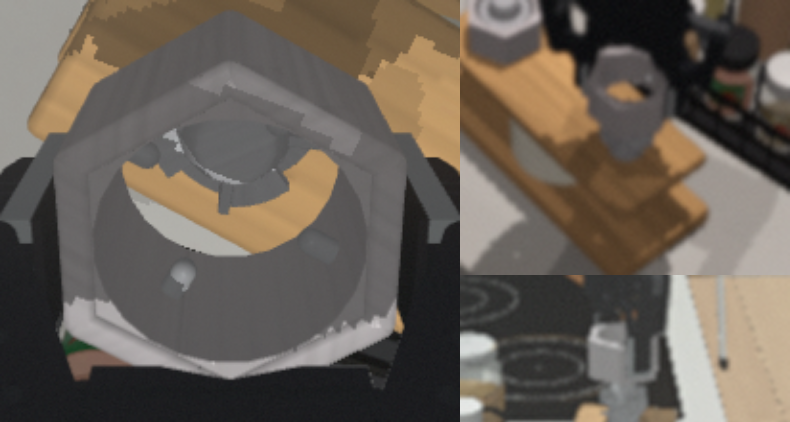

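The stud is seen through the bore, laterally centred (≈232 against nut centre 230 in the crop); the nut hangs level just above. Lowering gently with force checks.

Request:
jog_arm(deltas=[[0,0,0,0,0,0.003,50],[0,0,0,0,0,0.003,50],[0,0,0,0,0,0.002,50],[0,0,0,0,0,0.002,50],[0,0,0,0,0,0.002,50],[0,0,0,0,0,0.002,50],[0,0,0,0,0,0.002,50],[0,0,0,0,0,0.002,50],[0,0,0,0,0,0.002,50],[0,0,0,0,0,0,50]])

```text
time_s: 8.93
eef_pos: [0.511, 0.0874, 0.1254]
tool_rot: [-0.0, -0.191, 0.982, -0.0]
contact_force: [-0.1, -0.6, -1.2]
width: 0.67
grip_force: 54.4
```

Request:
jog_arm(deltas=[[0,0,0,0,0,0.002,50],[0,0,0,0,0,0.002,50],[0,0,0,0,0,0.002,50],[0,0,0,0,0,0.002,50],[0,0,0,0,0,0.002,50],[0,0,0,0,0,0.0015,50],[0,0,0,0,0,0.0015,50],[0,0,0,0,0,0.001,50],[0,0,0,0,0,0.001,50],[0,0,0,0,0,0,50]])

```text
time_s: 9.77
eef_pos: [0.5111, 0.0875, 0.1106]
tool_rot: [-0.0, -0.191, 0.982, -0.0]
contact_force: [0.2, -0.3, -1.2]
width: 0.673
grip_force: 54.4
```

Request:
jog_arm(deltas=[[0,0,0,0,0,0.001,50],[0,0,0,0,0,0.001,50],[0,0,0,0,0,0.001,50],[0,0,0,0,0,0.001,50],[0,0,0,0,0,0.001,50],[0,0,0,0,0,0.001,50],[0,0,0,0,0,0.001,50],[0,0,0,0,0,0,50],[0,0,0,0,0,0,50],[0,0,0,0,0,0,50]])

```text
time_s: 10.6
eef_pos: [0.5113, 0.0875, 0.1038]
tool_rot: [-0.0, -0.191, 0.982, -0.0]
contact_force: [-0.8, -0.5, -2.0]
width: 0.673
grip_force: 54.5
```

Pins are 5 mm below the flats with no load: dropped straight into the gaps. Now winding clockwise with matching descent.

Request:
jog_arm(deltas=[[0,0,0,0,0,0.0008,50],[0,0,0,0,0,0,50],[0,0,3,0,0,0.0003,50],[0,0,3,0,0,0.0003,50],[0,0,3,0,0,0.0003,50],[0,0,3,0,0,0.0003,50],[0,0,3,0,0,0.0004,50],[0,0,3,0,0,0.0004,50],[0,0,0,0,0,0,50],[0,0,0,0,0,0,50]])

```text
time_s: 11.43
eef_pos: [0.5116, 0.0877, 0.1013]
tool_rot: [0.0, -0.036, 0.999, 0.0]
contact_force: [-0.0, 1.5, 2.9]
width: 0.67
grip_force: 55.1
```

Request:
jog_arm(deltas=[[0,0,3,0,0,0.0003,50],[0,0,3,0,0,0.0003,50],[0,0,3,0,0,0.0004,50],[0,0,3,0,0,0.0003,50],[0,0,3,0,0,0.0003,50],[0,0,3,0,0,0.0004,50],[0,0,3,0,0,0.0003,50],[0,0,0,0,0,0,50],[0,0,0,0,0,0,50],[0,0,0,0,0,0,50]])

```text
time_s: 12.27
eef_pos: [0.5115, 0.0876, 0.0989]
tool_rot: [0.0, 0.146, 0.989, 0.0]
contact_force: [0.6, 0.0, 4.1]
width: 0.669
grip_force: 55.1
```

```bash
python3 - <<'E'
from h import *
s=observe();print(s["wrist_torque"],s["contact_force"],s["eef_pos"],s["joints"][5])
E
```

```text
[-0.02170369  0.04229075 -0.01052391] [0.63147163 0.02941672 4.05436689] [0.51152951 0.08761223 0.09887158] -1.110424092379824
```

Request:
jog_arm(deltas=[[0,0,3,0,0,0.0004,50],[0,0,3,0,0,0.0003,50],[0,0,3,0,0,0.0004,50],[0,0,3,0,0,0.0003,50],[0,0,3,0,0,0.0004,50],[0,0,3,0,0,0.0003,50],[0,0,3,0,0,0.0003,50],[0,0,0,0,0,0,50],[0,0,0,0,0,0,50],[0,0,0,0,0,0,50]])

```text
time_s: 13.1
eef_pos: [0.5115, 0.0877, 0.0964]
tool_rot: [0.0, 0.324, 0.946, 0.0]
contact_force: [0.1, 1.0, 4.6]
width: 0.669
grip_force: 55.2
```

```bash
python3 - <<'E'
from h import *
s=observe();print(s["wrist_torque"],s["contact_force"],s["eef_pos"],s["joints"][5])
E
```

```text
[0.1212146  0.00488876 0.0057067 ] [0.08738102 1.03586818 4.64646093] [0.51148932 0.08765482 0.0964475 ] -0.7438898375566451
```

Request:
jog_arm(deltas=[[0,0,0,0,0,0,72],[0,0,0,0,0,0,76],[0,0,0,0,0,0,80],[0,0,0,0,0,0,85],[0,0,0,0,0,0,90],[0,0,0,0,0,0,95],[0,0,0,0,0,0,100],[0,0,0,0,0,0,100],[0,0,0,0,0,0,100],[0,0,0,0,0,0,100]])

```text
time_s: 13.93
eef_pos: [0.5112, 0.0875, 0.0963]
tool_rot: [0.0, 0.325, 0.946, -0.0]
contact_force: [0.4, -0.4, -0.8]
width: 0.998
grip_force: 0.0
```

Request:
jog_arm(deltas=[[0,0,0,0,0,-0.01,100],[0,0,0,0,0,-0.02,100],[0,0,0,0,0,-0.03,100],[0,0,0,0,0,-0.03,100],[0,0,0,0,0,-0.03,100],[0,0,0,0,0,-0.02,100],[0,0,0,0,0,0,100],[0,0,0,0,0,0,100],[0,0,0,0,0,0,100],[0,0,0,0,0,0,100]])

```text
time_s: 14.77
eef_pos: [0.5104, 0.0874, 0.2353]
tool_rot: [-0.001, 0.325, 0.946, -0.0]
contact_force: [-0.2, -0.6, -0.3]
width: 1.0
grip_force: 0.0
```

```bash
python3 - <<'E'
from h import *
s=observe();print(s["time_s"],s["eef_pos"],s["contact_force"])
c=cam("wrist");S=cam("scene")["img"]
cv2.imwrite("pics/w5.png",np.hstack([cv2.resize(c["img"][120:360,200:440],(400,400)),cv2.resize(S[200:320,280:400],(400,400),interpolation=2)]))
E
```

```text
14.7667 [0.51041816 0.08735266 0.2352954 ] [-0.1626868  -0.56907134 -0.30191004]
```

View pics/w5.png

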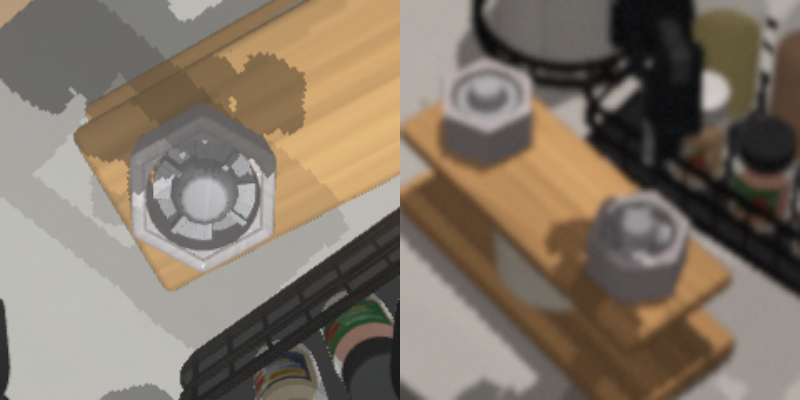

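The nut sits level on the stud low over the plate (wrist crop centre ≈ (203,190)), with its pins hidden under the thread starts. The gripper is clear.

```bash
python3 -c "
from rig import *
print(sign_off())"
```

```text
the job is handed in; nothing more can be done
None
```

The nut is threaded on the bare stud: its pins dropped straight into the gaps, so no backing off was needed. I wound it about 60° clockwise, let go, and kept the arm clear of the honey jar, cup and timer. The job was handed in at about 15 s; sign-off returned no verdict.

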